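# Setting a spice mill's grind dial against its backlash

### The arm

A 6-joint arm with a two-finger parallel gripper is mounted at the origin on the work surface. World frame = base frame: x ahead of the robot, y to its left, z up, the work surface at z = 0. Lengths are in mm, angles in rad, forces in N, time in s.
With the tool pointing down it reaches from about 350 to 775 mm from the base axis. Payload 7.3 kg.
Tool frame: the origin (TCP) lies at the very end of the fingers, on their centre line; the grasp point (between the pads) lies 19 mm behind it; z points along the fingers, y is the line along which they close (so a half turn about z gives the same grasp; the last joint's range is limited). The gripper opens to 92 mm and grips with 3 to 60 N. Pads are 19 mm wide; open, the fingers measure 130 mm over their backs; the gripper's body (75 mm by 190 mm) begins 47 mm behind the grasp point.
Start: joints at [1.02, 0.342, 1.524, -0, 1.275, -0.146], TCP at [206.751, 482.596, 226.741] pointing down, gripper open.
Joint ranges: [-2.53, 2.53], [-0.77, 2.02], [0.04, 2.7], [-1, 4.14], [0.28, 2.66], [-3.11, 3.11]. Speed limits (rad/s): [2.57, 2.57, 3.14, 3.14, 3.14, 3.14].

### API

Orientations are given as [roll, pitch, yaw] about the fixed x, y, z axes, in that order (R = Rz(yaw) Ry(pitch) Rx(roll)).
In Python, from plant import * gives the robot as it stands.
- The arm moves only by the tool arm_command, never from a script. Its arguments are lists of equal length, an entry for each row: "gripper": the finger opening in mm, from 0 to 91.8; "dp": the shift along the tool's x, y, z in units of 25 mm (1.0 is 25 mm), a list of three; "twist": the turn about the tool's z in units of 5 degrees (1.0 is 5 degrees). A call has exactly 5 rows; each row shifts and turns the commanded pose from where the row before left it, along the tool's axes as they then stand; what a row does not reach is not made up. A row lasts 1/8 s, in which the tool goes at most 62.5 mm and 10.7 degrees, less where a joint would pass 70% of its speed; a pose out of reach is approached as far as the arm can. A call is refused whole if a number of a shift passes 1 or a number of a turn 1, either way. A call with a gripper value outside its range is refused whole. The fingers move at their own pace and stop on an object; the grip force is fixed at half the most. Time passes only in rows, so rows that do not move let the fingers close, or fill a call up. It gives the time, the measured TCP pose, the force, the opening and the grip force at its end, in the units of the state.
- get_obs(): the state, without advancing time (a new reading comes with each control period).
- capture(name): name is "scene" or "side" or "wrist"; returns the picture (480x640x3 uint8, red, green, blue); there is no depth.
- get_calibration(name): a dict with "mtx" (3x3 intrinsics, pixels), "position" and "attitude" of the camera in the world; the wrist camera has in their place "mount" (4x4, takes a point from camera to tool coordinates, whose origin is the TCP and whose axes are the flange's). Camera axes: x right, y down, z forward; pixel columns grow to the right and rows downward; lengths in mm; the calibration is good to about 2 mm. A picture is of the moment at which its call begins: read the wrist's pose just before it. get_calibration takes no time and is no camera call.
- close_job(): hands the job in; it is judged then, once.
The state is a dict: "time": time; "joint_positions": joint angles; "dq": joint speeds; "tau": joint torques, N m; "tool_pos": TCP position; "tcp_rot": TCP orientation; "contact_force": force on the tool from outside, world axes, zero at the start; "moment": the same for the moment, N m; "grip_width": finger opening in mm; "finger_force": force on a finger pad.
Only numpy, scipy, OpenCV 4.12 (cv2) and the standard library are available. Lean on these libraries where they do the work, as an engineer would, in place of code of your own. Each camera call takes 0.05 s, during which the arm holds its last target. There are 200 camera calls.

### The job

On the spice mill with the blue tape, set the red grind arrow to the yellow clip. Its screw has slack, so turn the black knob clockwise (seen from above) until the arrow is about 20 degrees past the clip, then bring it back anticlockwise so that it stops at the clip with the slack taken up that way, and let go of the knob. Leave the dial of the mill with the green tape as it is.

Things in the scene. Friction and masses are not known exactly. Their poses are not given: they have to be found in the camera images.
- blue_mill: The mill to set, fixed to the table: round steel bench mill, drum 166 mm across, with a blue tape band and blue tape on its hopper's lid (hopper 125 mm out to the mill's -x side). On top a white scale disc 190 mm across, its face 120 mm above the table. Origin: centre of its underside, on the knob's vertical axis; z up.
- blue_grip (a point): Grip point of its knob, on the turning axis: a black upright bar 56 mm long, 16 thick, on a round base of 30 mm radius. Bar top 19 mm above this point, base's top face 26 mm below it. x: along the bar to the end with a white line; y: across it; z up. The knob carries the red arrow (0.17 N m) after up to 0.2 rad of easy slack (0.02 N m). Both stay where left.
- blue_tip (a point): Tip of its flat red arrow, 70 mm out from the knob's axis, 39 mm below the grip point. The arrow points as the bar's x axis does, within 0.1 rad (the slack). It starts 0.35 to 0.8 rad anticlockwise (from above) of the clip and can go 0.6 rad past the clip clockwise. x: outward along the arrow.
- blue_mark (a point): Where the arrow's tip lies when it points exactly at the yellow clip (12 mm wide, 22 mm long, on the disc's rim, its inner end 6 mm outside this point). 70 mm out from the knob's axis; stays still. x: outward from the axis; y: to the anticlockwise side (from above); z up.
- blue_knob (a joint): Angle (rad) of the blue mill's knob within its slack, relative to the arrow: +0.1 at the anticlockwise end, where it pushes the arrow anticlockwise; -0.1 at the clockwise end.
- green_tip (a point): Tip of the red arrow on the other mill, of the same build but with green tape: to be left as it is. 70 mm out from that knob's axis; x: outward along the arrow.

How it is judged:
By the outcome, as a careful person would: the job done as asked, in the order asked, and still so for the second after the job is handed in, with the robot touching nothing.
It also fails if it takes over 35 s, if anything falls off the work surface, if the arm or the gripper's body presses on something with over 40 N, if the wrist force passes 120 N, or if a joint passes its speed limit or range.

## Working session

There is one attempt and no reset: what is moved stays moved. The work goes in short steps, Python scripts to look and compute and a tool call to move; the robot and the scene stay as the last step left them, time stands still between calls to the robot, and variables do not carry over. Pictures are saved under pics/ and viewed, at most 10 in all, crops included, and the job is handed in when it is done.

Besides the shell and the picture viewer there is one more tool, called after "Request:" by a JSON object that holds its "method" and its "body", one argument or row to a line. arm_command: Moves the arm, as the interface text tells. Its arguments: {"type":"object","properties":{"gripper":{"type":"array"},"dp":{"type":"array"},"twist":{"type":"array"}},"required":["gripper","dp","twist"]}

```bash
mkdir -p pics; python3 - <<'E'
from plant import *
import cv2,numpy as np
o=get_obs();print(o)
for n in ["scene","side","wrist"]:
    im=capture(n);cv2.imwrite(f"pics/{n}0.png",im[:,:,::-1]);c=get_calibration(n);print(n,c)
E
```

```text
{'time': 0.0, 'joint_positions': array([ 1.02001637e+00,  3.42710652e-01,  1.52507045e+00, -1.22368465e-05,
        1.27543619e+00, -1.46017921e-01]), 'dq': array([-0.00173821,  0.00012128, -0.00063897, -0.00101942,  0.00051015,
       -0.00173806]), 'tau': array([-6.27962090e-04, -4.31254363e+01, -2.44211894e+01,  7.16717751e-02,
        5.62960468e-02, -1.46898501e-04]), 'tool_pos': array([206.50127198, 482.19827825, 226.03260636]), 'tcp_rot': array([-3.13998359e+00, -2.24808513e-04,  2.73683401e+00]), 'contact_force': array([ 0.73617664,  0.26076917, -0.01956612]), 'moment': array([ 0.02434435,  0.01464614, -0.02804003]), 'finger_force': 0.0, 'grip_width': 91.83468899391846}
scene {'mtx': array([[486.48706987,   0.        , 321.34458408],
       [  0.        , 486.48706987, 237.3943511 ],
       [  0.        ,   0.        ,   1.        ]]), 'position': array([1096.41642993,   25.85569869,  632.06386691]), 'attitude': array([-2.33467974, -0.01971486,  1.6708302 ])}
side {'mtx': array([[473.69360555,   0.        , 309.12630839],
       [  0.        , 473.69360555, 235.33118543],
       [  0.        ,   0.        ,   1.        ]]), 'position': array([ 441.96546757, -526.93442795,  773.23950851]), 'attitude': array([-2.46662155, -0.01369624, -0.22096712])}
wrist {'mtx': array([[405.07035181,   0.        , 314.06335735],
       [  0.        , 405.07035181, 238.11031455],
       [  0.        ,   0.        ,   1.        ]]), 'mount': array([[-2.74164307e-04, -9.67018883e-01, -2.54704543e-01,
         6.78354143e+01],
       [ 9.99999913e-01, -1.84874988e-04, -3.74499323e-04,
        -4.17402698e-02],
       [ 3.15059418e-04, -2.54704623e-01,  9.67018850e-01,
        -1.56540045e+02],
       [ 0.00000000e+00,  0.00000000e+00,  0.00000000e+00,
         1.00000000e+00]])}
```

```bash
ls
```

```text
pics
```

View pics/scene0.png

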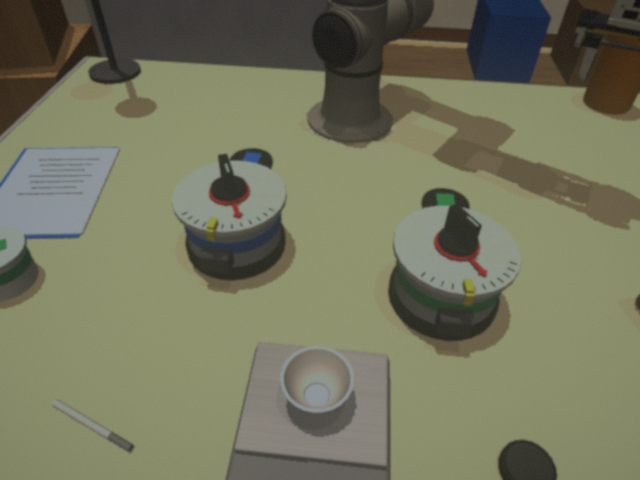

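View pics/side0.png

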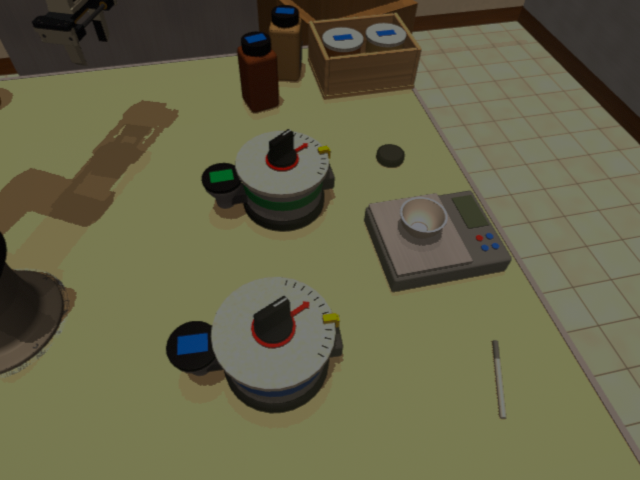

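The scene view shows the blue mill with its disc centre near (230,193), clip (212,229) and arrow tip (238,214). In the side view the disc centre is near (274,327), clip (331,319) and tip (306,305).

```bash
cat > h.py <<'E'
import cv2,numpy as np
from scipy.spatial.transform import Rotation as Ro
def cam(cal,obs=None):
    if "mount" in cal:
        T=np.eye(4);T[:3,:3]=Ro.from_euler('xyz',obs["tcp_rot"]).as_matrix();T[:3,3]=obs["tool_pos"]
        M=T@cal["mount"];return cal["mtx"],M[:3,:3],M[:3,3]
    return cal["mtx"],Ro.from_euler('xyz',cal["attitude"]).as_matrix(),np.array(cal["position"])
def cast(c,uv,z):
    K,R,p=c;uv=np.atleast_2d(np.asarray(uv,float))
    d=(R@np.linalg.inv(K)@np.c_[uv,np.ones(len(uv))].T).T
    return (p+d*((z-p[2])/d[:,2])[:,None])[:,:2]
def proj(c,P):
    K,R,p=c;q=K@R.T@(np.asarray(P,float)-p);return q[:2]/q[2]
def masks(bgr):
    h=cv2.cvtColor(bgr,cv2.COLOR_BGR2HSV);H,S,V=cv2.split(h)
    red=((H<8)|(H>172))&(S>150)&(V>90)
    yel=(H>22)&(H<33)&(S>170)&(V>90)
    wht=(S<60)&(V>110)
    return red,yel,wht
def near(m,c,ctr,z,rmax):
    v,u=np.nonzero(m);P=cast(c,np.c_[u,v],z);k=np.hypot(*(P-ctr).T)<rmax
    return P[k]
def circfit(P):
    A=np.c_[2*P,np.ones(len(P))];s=np.linalg.lstsq(A,(P**2).sum(1),rcond=None)[0]
    return s[:2],np.sqrt(s[2]+s[:2]@s[:2])
E
cat > m.py <<'E'
from plant import *
from h import *
for n,g in [("scene",(230,193)),("side",(274,327))]:
    im=cv2.imread(f"pics/{n}0.png");c=cam(get_calibration(n));red,yel,wht=masks(im)
    ctr=cast(c,g,120)[0];print(n,"guess",ctr)
    cs,_=cv2.findContours((wht|red|yel).astype(np.uint8),cv2.RETR_EXTERNAL,cv2.CHAIN_APPROX_NONE)
    k=max(cs,key=lambda q:(cv2.pointPolygonTest(cv2.convexHull(q),(float(g[0]),float(g[1])),False)>=0)*cv2.contourArea(q))
    hull=cv2.convexHull(k)[:,0];P=cast(c,hull,120)
    for _ in range(4):
        ctr,r=circfit(P);e=abs(np.hypot(*(P-ctr).T)-r);P=P[e<max(2.5,np.median(e)*2)]
    print("disc",ctr,r,len(P))
    R_=near(red,c,ctr,122,80);d=np.hypot(*(R_-ctr).T);F=R_[d>45]; a=np.arctan2(*(F-ctr).mean(0)[::-1])
    Y=near(yel,c,ctr,124,105);b=Y.mean(0)-ctr
    print("arrow",len(F),d.max(),a,"clip",len(Y),np.hypot(*b),np.arctan2(b[1],b[0]))
    for z in (155,160): print(z,[np.round(x) for x in proj(c,[*ctr,z])[None]])
E
python3 m.py
```

```text
scene guess [ 474.98811925 -179.92353698]
disc [ 472.96497376 -181.78257503] 96.47671154474659 32
arrow 29 66.26543929003867 0.4519926696667064 clip 0 nan nan
155 [array([227., 175.])]
160 [array([226., 173.])]
side guess [ 473.48192409 -182.56582239]
disc [ 471.90764787 -183.09908551] 93.49544179147395 46
arrow 69 69.14786482955668 0.46188451956343973 clip 106 89.42856576005798 -0.033315975977724
155 [array([272., 316.])]
160 [array([272., 315.])]m.py:13: RuntimeWarning: Mean of empty slice.
  Y=near(yel,c,ctr,124,105);b=Y.mean(0)-ctr
  ret = um.true_divide(
```

```bash
cat > plan.py <<'E'
from h import *
def plan(p,yaw,wps,yawt,n):
    # rounded rows: shift in tool axes (25 mm), turn (5 deg), tool z down
    t=(yaw-yawt)/np.radians(5);p=np.array(p,float);out=[]
    P=[p]+[np.array(w,float) for w in wps];L=np.cumsum([0]+[np.linalg.norm(b-a) for a,b in zip(P,P[1:])]);P=np.array(P)
    for i in range(n):
        s=L[-1]*(i+1)/n;g=np.array([np.interp(s,L,P[:,k]) for k in range(3)]);d=g-p
        c,sn=np.cos(yaw),np.sin(yaw);v=np.array([c*d[0]+sn*d[1],sn*d[0]-c*d[1],-d[2]])/25
        v=np.round(np.clip(v,-1,1),2);tw=np.round(np.clip(t,-1,1),2);t-=tw
        p=p+25*np.array([c*v[0]+sn*v[1],sn*v[0]-c*v[1],-v[2]]);yaw-=np.radians(5)*tw
        out.append((v.tolist(),float(tw)))
    for i in range(0,n,5): print([o[0] for o in out[i:i+5]],[o[1] for o in out[i:i+5]])
    print("end",p,yaw)
E
python3 -c "
from plan import *
plan([206.75,482.6,226.7],2.7368,[[400,160,226],[472.4,-182.4,215]],0.46,30)"
```

```text
[[-0.78, -0.57, 0.0], [-0.84, -0.49, 0.0], [-0.87, -0.43, 0.01], [-0.9, -0.34, -0.0], [-0.93, -0.27, -0.0]] [1.0, 1.0, 1.0, 1.0, 1.0]
[[-0.95, -0.18, 0.0], [-0.97, -0.1, 0.0], [-0.96, -0.01, 0.0], [-0.97, 0.07, 0.01], [-0.96, 0.15, -0.0]] [1.0, 1.0, 1.0, 1.0, 1.0]
[[-0.94, 0.23, -0.0], [-0.91, 0.32, 0.0], [-0.88, 0.4, 0.0], [-0.85, 0.47, 0.01], [-0.8, 0.54, -0.0]] [1.0, 1.0, 1.0, 1.0, 1.0]
[[-0.83, 0.48, 0.01], [-0.87, 0.41, 0.03], [-0.84, 0.49, 0.03], [-0.79, 0.56, 0.03], [-0.74, 0.62, 0.03]] [1.0, 1.0, 1.0, 1.0, 1.0]
[[-0.68, 0.69, 0.03], [-0.62, 0.74, 0.03], [-0.56, 0.79, 0.04], [-0.48, 0.84, 0.03], [-0.41, 0.88, 0.03]] [1.0, 1.0, 1.0, 1.0, 1.0]
[[-0.32, 0.91, 0.03], [-0.25, 0.94, 0.03], [-0.24, 0.93, 0.03], [-0.24, 0.94, 0.03], [-0.25, 0.94, 0.03]] [1.0, 0.09, 0.0, 0.0, 0.0]
end [ 472.30210353 -182.47968288  214.95      ] 0.46001799077339905
```

Request:
{"method": "arm_command", "body": {
  "gripper": [80,80,80,80,80],
  "dp": [
    [-0.78,-0.57,0],
    [-0.84,-0.49,0],
    [-0.87,-0.43,0],
    [-0.9,-0.34,0],
    [-0.93,-0.27,0]
  ],
  "twist": [1,1,1,1,1]
}}

```text
time: 0.78
tool_pos: [269.1, 378.0, 226.5]
tcp_rot: [-3.141, 0.0, 2.298]
contact_force: [0.2, -0.6, 1.2]
grip_width: 80.1
finger_force: 0.0
```

Request:
{"method": "arm_command", "body": {
  "gripper": [80,80,80,80,80],
  "dp": [
    [-0.95,-0.18,0],
    [-0.97,-0.1,0],
    [-0.96,0,0],
    [-0.97,0.07,0],
    [-0.96,0.15,0]
  ],
  "twist": [1,1,1,1,1]
}}

```text
time: 1.4
tool_pos: [331.6, 274.2, 226.6]
tcp_rot: [-3.141, 0.0, 1.861]
contact_force: [-0.1, -0.2, -0.2]
grip_width: 79.9
finger_force: 0.0
```

Request:
{"method": "arm_command", "body": {
  "gripper": [80,80,80,80,80],
  "dp": [
    [-0.94,0.23,0],
    [-0.91,0.32,0],
    [-0.88,0.4,0],
    [-0.85,0.47,0],
    [-0.8,0.54,0]
  ],
  "twist": [1,1,1,1,1]
}}

```text
time: 2.02
tool_pos: [393.7, 170.5, 226.6]
tcp_rot: [-3.141, 0.0, 1.425]
contact_force: [0.1, 0.1, 0.1]
grip_width: 80.0
finger_force: 0.0
```

Request:
{"method": "arm_command", "body": {
  "gripper": [80,80,80,80,80],
  "dp": [
    [-0.83,0.48,0],
    [-0.87,0.41,0],
    [-0.84,0.49,0],
    [-0.79,0.56,0],
    [-0.74,0.62,0]
  ],
  "twist": [1,1,1,1,1]
}}

```text
time: 2.65
tool_pos: [422.5, 53.7, 226.5]
tcp_rot: [-3.141, 0.0, 0.989]
contact_force: [0.1, 0.4, 0.1]
grip_width: 80.3
finger_force: 0.0
```

Request:
{"method": "arm_command", "body": {
  "gripper": [70,70,70,70,70],
  "dp": [
    [-0.68,0.69,0],
    [-0.62,0.74,0],
    [-0.56,0.79,0],
    [-0.48,0.84,0],
    [-0.41,0.88,0]
  ],
  "twist": [1,1,1,1,1]
}}

```text
time: 3.28
tool_pos: [447.4, -64.7, 226.5]
tcp_rot: [-3.141, 0.0, 0.552]
contact_force: [0.4, -0.0, -0.3]
grip_width: 69.9
finger_force: 0.0
```

Request:
{"method": "arm_command", "body": {
  "gripper": [60,60,60,60,60],
  "dp": [
    [-0.32,0.91,0],
    [-0.25,0.94,0],
    [-0.24,0.93,0],
    [-0.24,0.94,0],
    [-0.25,0.94,0]
  ],
  "twist": [1,0.09,0,0,0]
}}

```text
time: 3.9
tool_pos: [472.4, -183.1, 226.4]
tcp_rot: [-3.141, 0.0, 0.46]
contact_force: [0.7, -0.1, 0.1]
grip_width: 60.0
finger_force: 0.0
```

```bash
python3 - <<'E'
from plant import *
from h import *
o=get_obs();im=capture("wrist")[:,:,::-1].copy();cv2.imwrite("pics/w1.png",im)
print(o["time"],o["tool_pos"],o["tcp_rot"])
c=cam(get_calibration("wrist"),o)
for P in ([472.4,-182.4,180],[472.4,-182.4,122]): print(proj(c,P))
E
```

```text
3.9 [ 472.44781009 -183.05635803  226.40918294] [-3.14095594e+00  3.08291462e-04  4.60008897e-01]
[312.33821764 265.01495046]
[312.67990658 237.29216887]
```

View pics/w1.png

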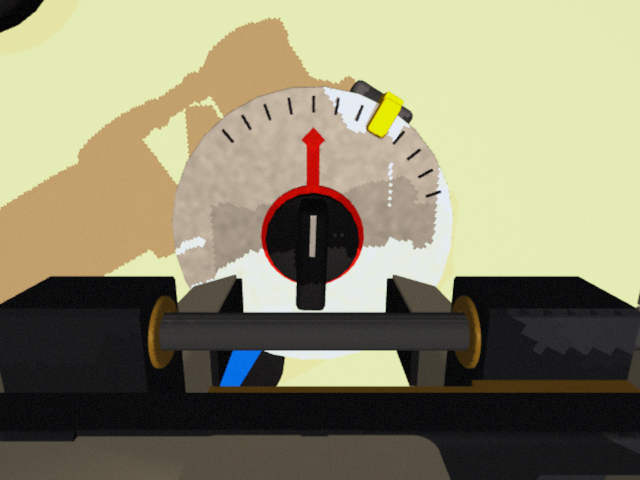

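The wrist view shows the bar centred between the fingers and in line with them. Red ring centre is near (312,235), arrow tip (313,128) and clip (385,115).

```bash
cat > w.py <<'E'
from h import *
def measure(im,o,cal,ctr0=(472.4,-182.4),verbose=True):
    c=cam(cal,o);red,yel,_=masks(im);ctr=np.array(ctr0)
    R_=near(red,c,ctr,122,80);d=R_-ctr;r=np.hypot(*d.T)
    F=d[(r>45)];a=np.arctan2(*F.mean(0)[::-1]) if len(F) else np.nan
    tip=R_[r.argmax()]-ctr
    out=[len(F),r.max(),a,np.arctan2(tip[1],tip[0])]
    for z in (122,130):
        Y=near(yel,c,ctr,z,110)-ctr;
        if len(Y): b=Y.mean(0);out+=[len(Y),np.hypot(*b),np.hypot(*Y.T).min(),np.arctan2(b[1],b[0])]
    return np.round(out,3),c,red
E
python3 - <<'E'
from plant import *
from w import *
o=get_obs();im=cv2.imread("pics/w1.png")
m,c,red=measure(im,o,get_calibration("wrist"));print(m)
P=near(red,c,np.array([472.4,-182.4]),122,45);h=cv2.convexHull(P.astype(np.float32))[:,0];
h=h[np.hypot(*(h-[472.4,-182.4]).T)<38];print(circfit(h))
v,u=np.nonzero(masks(im)[1]);print(cv2.minAreaRect(np.c_[u,v].astype(np.float32)))
h=cv2.convexHull(near(red,c,np.array([472.4,-182.4]),122,37).astype(np.float32))[:,0];print(circfit(h))
E
```

```text
[ 5.1600e+02  6.9603e+01  4.0700e-01  4.1300e-01  8.7800e+02  9.0921e+01
  7.7674e+01 -9.0000e-02  8.7800e+02  8.9952e+01  7.7146e+01 -7.9000e-02]
(array([ 473.44762107, -184.62467806]), np.float64(33.81356679167785))
((383.9706115722656, 114.3823471069336), (22.980810165405273, 43.90363693237305), 30.963754653930664)
(array([ 474.02627489, -184.33849536]), np.float64(34.033476329074006))
```

```bash
python3 - <<'E'
from plant import *
from w import *
o=get_obs();im=cv2.imread("pics/w1.png")
print(measure(im,o,get_calibration("wrist"),(473.7,-184.4))[0])
E
```

```text
[ 5.0900e+02  6.9255e+01  4.4900e-01  4.4700e-01  8.7800e+02  8.9467e+01
  7.6269e+01 -6.9000e-02  8.7800e+02  8.8519e+01  7.5720e+01 -5.7000e-02]
```

Request:
{"method": "arm_command", "body": {
  "gripper": [60,60,60,60,60],
  "dp": [
    [0,0,0.8],
    [0,0,0.8],
    [0,0,0.8],
    [0,0,0.6],
    [0,0,0.2]
  ],
  "twist": [0,0,0,0,0]
}}

```text
time: 4.58
tool_pos: [472.1, -182.0, 145.8]
tcp_rot: [-3.14, 0.001, 0.46]
contact_force: [0.6, -0.2, -0.1]
grip_width: 60.0
finger_force: 0.0
```

Request:
{"method": "arm_command", "body": {
  "gripper": [10,10,10,10,10],
  "dp": [
    [0,0,0],
    [0,0,0],
    [0,0,0],
    [0,0,0],
    [0,0,0]
  ],
  "twist": [0,0,0,0,0]
}}

```text
time: 5.2
tool_pos: [472.0, -181.8, 146.9]
tcp_rot: [-3.14, 0.0, 0.46]
contact_force: [-0.7, 1.8, 8.0]
grip_width: 15.9
finger_force: 30.0
```

Request:
{"method": "arm_command", "body": {
  "gripper": [10,10,10,10,10],
  "dp": [
    [0,0,0],
    [0,0,0],
    [0,0,0],
    [0,0,0],
    [0,0,0]
  ],
  "twist": [0.5,1,1,1,1]
}}

```text
time: 5.82
tool_pos: [472.0, -181.6, 146.9]
tcp_rot: [-3.14, 0.001, 0.065]
contact_force: [-2.1, 3.0, 4.2]
grip_width: 15.9
finger_force: 30.0
```

Request:
{"method": "arm_command", "body": {
  "gripper": [10,10,10,10,10],
  "dp": [
    [0,0,0],
    [0,0,0],
    [0,0,0],
    [0,0,0],
    [0,0,0]
  ],
  "twist": [1,1,1,1,0.5]
}}

```text
time: 6.45
tool_pos: [472.0, -181.4, 146.9]
tcp_rot: [-3.14, 0.002, -0.327]
contact_force: [-3.1, 4.6, 3.9]
grip_width: 15.5
finger_force: 30.0
```

Request:
{"method": "arm_command", "body": {
  "gripper": [10,10,10,10,10],
  "dp": [
    [0,0,0],
    [0,0,0],
    [0,0,0],
    [0,0,0],
    [0,0,0]
  ],
  "twist": [1,0.6,0.4,0,0]
}}

```text
time: 7.08
tool_pos: [472.1, -181.2, 146.9]
tcp_rot: [-3.14, 0.002, -0.5]
contact_force: [-1.9, 5.2, 3.6]
grip_width: 15.9
finger_force: 30.0
```

```bash
cat > look.py <<'E'
import sys
from plant import *
from w import *
o=get_obs();im=capture("wrist")[:,:,::-1].copy();cv2.imwrite(f"pics/w{sys.argv[1]}.png",im)
print(o["tool_pos"],o["tcp_rot"][2],o["contact_force"],o["moment"])
for ct in ((473.7,-184.4),(472.4,-182.4)): print(measure(im,o,get_calibration("wrist"),ct)[0])
im=capture("side")[:,:,::-1].copy();cv2.imwrite(f"pics/s{sys.argv[1]}.png",im);print("side",measure(im,o,get_calibration("side"),(471.9,-183.1))[0])
E
python3 look.py 2
```

```text
[ 472.05137209 -181.23935804  146.8790428 ] -0.4998539021598638 [-1.91646877  5.19538269  3.60476708] [ 0.82358819  0.49127135 -0.02059957]
[ 1.0040e+03  6.7560e+01 -3.6000e-01 -3.6800e-01  1.9850e+03  8.8820e+01
  7.5285e+01 -2.8000e-02  1.9850e+03  8.7521e+01  7.4583e+01 -4.2000e-02]
[ 1.0820e+03  6.9506e+01 -3.8400e-01 -3.8800e-01  1.9850e+03  9.0197e+01
  7.6661e+01 -5.0000e-02  1.9850e+03  8.8926e+01  7.5991e+01 -6.4000e-02]
side [ 7.6000e+01  6.7931e+01 -3.8000e-01 -3.9000e-01  1.3900e+02  9.0324e+01
  7.7446e+01 -4.4000e-02  1.3900e+02  8.9135e+01  7.6504e+01 -9.2000e-02]
```

View pics/w2.png

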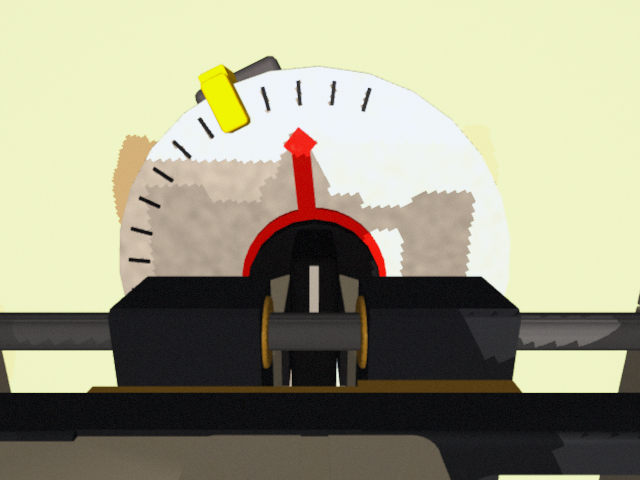

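Wrist view: clip at (224,100), arrow tip (299,130), so the arrow is about 0.34 rad (19.5°) past the clip. Now back anticlockwise, stopping short first.

Request:
{"method": "arm_command", "body": {
  "gripper": [10,10,10,10,10],
  "dp": [
    [0,0,0],
    [0,0,0],
    [0,0,0],
    [0,0,0],
    [0,0,0]
  ],
  "twist": [-0.5,-1,-1,-1,-1]
}}

```text
time: 7.8
tool_pos: [472.0, -181.5, 146.9]
tcp_rot: [-3.14, 0.001, -0.105]
contact_force: [-2.3, 4.3, 4.4]
grip_width: 16.0
finger_force: 30.0
```

Request:
{"method": "arm_command", "body": {
  "gripper": [10,10,10,10,10],
  "dp": [
    [0,0,0],
    [0,0,0],
    [0,0,0],
    [0,0,0],
    [0,0,0]
  ],
  "twist": [-0.6,-0.4,0,0,0]
}}

```text
time: 8.43
tool_pos: [472.0, -181.6, 146.9]
tcp_rot: [-3.14, 0.001, -0.02]
contact_force: [-3.0, 4.2, 5.2]
grip_width: 15.9
finger_force: 30.0
```

```bash
python3 look.py 3
```

```text
[ 471.98910323 -181.55472233  146.87099025] -0.019903583801627045 [-3.01655079  4.23927117  5.24412984] [ 0.69220346  0.63624565 -0.00719008]
[ 1.0230e+03  6.8269e+01 -7.4000e-02 -8.9000e-02  1.8870e+03  8.8606e+01
  7.5532e+01 -3.2000e-02  1.8870e+03  8.7634e+01  7.5139e+01 -3.1000e-02]
[ 1.0790e+03  6.9767e+01 -1.0700e-01 -1.1600e-01  1.8870e+03  8.9991e+01
  7.6872e+01 -5.4000e-02  1.8870e+03  8.9017e+01  7.6479e+01 -5.3000e-02]
side [ 5.5000e+01  6.9056e+01 -1.0300e-01 -1.1800e-01  1.3800e+02  9.0194e+01
  7.7446e+01 -4.5000e-02  1.3800e+02  8.9008e+01  7.6504e+01 -9.2000e-02]
```

View pics/w3.png

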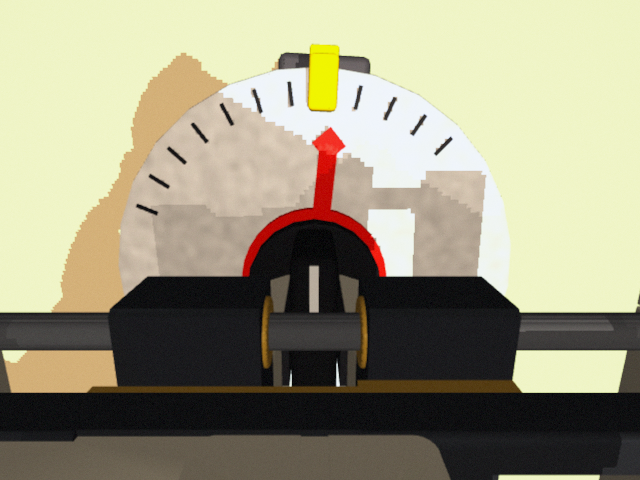

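Clip centre is at column 323 and the arrow tip at (328,129), with the axis at column 314.5. About 0.05 rad remains.

Request:
{"method": "arm_command", "body": {
  "gripper": [10,10,10,10,10],
  "dp": [
    [0,0,0],
    [0,0,0],
    [0,0,0],
    [0,0,0],
    [0,0,0]
  ],
  "twist": [-0.25,-0.25,0,0,0]
}}

```text
time: 9.15
tool_pos: [472.0, -181.6, 146.9]
tcp_rot: [-3.14, 0.001, 0.024]
contact_force: [-2.9, 3.7, 5.0]
grip_width: 15.8
finger_force: 30.0
```

```bash
cat >> look.py <<'E'
# wrist angle with the axis taken from the red ring in the same picture
im=cv2.imread(f"pics/w{sys.argv[1]}.png");c=cam(get_calibration("wrist"),o);red=masks(im)[0]
ct=np.array([473.,-183.])
for _ in range(4):
    P=near(red,c,ct,122,36.5);h=cv2.convexHull(P.astype(np.float32))[:,0]
    yaw=o["tcp_rot"][2];d=h-ct;h=h[d@[np.cos(yaw),np.sin(yaw)]>2];ct,r=circfit(h)
print("ring",ct,r,len(h),measure(im,o,get_calibration("wrist"),ct)[0])
E
python3 look.py 4
```

```text
[ 471.99338963 -181.56772357  146.86955491] 0.02356320526958 [-2.91384965  3.65350228  4.95179653] [ 0.7414637   0.69105693 -0.03964596]
[ 1.0320e+03  6.8386e+01 -3.2000e-02 -4.4000e-02  1.8740e+03  8.8569e+01
  7.5335e+01 -3.3000e-02  1.8740e+03  8.7595e+01  7.4946e+01 -3.0000e-02]
[ 1.0870e+03  6.9800e+01 -6.6000e-02 -7.2000e-02  1.8740e+03  8.9956e+01
  7.6711e+01 -5.5000e-02  1.8740e+03  8.8975e+01  7.6316e+01 -5.2000e-02]
side [ 4.4000e+01  6.8316e+01 -6.3000e-02 -4.1000e-02  1.3900e+02  9.0271e+01
  7.7446e+01 -4.3000e-02  1.3900e+02  8.9077e+01  7.6504e+01 -9.1000e-02]
ring [ 489.06659498 -182.00093001] 28.851145485336264 19 [ 3.9700e+02  5.3230e+01 -9.9000e-02 -1.0200e-01  1.8740e+03  7.3348e+01
  6.0100e+01 -7.3000e-02  1.8740e+03  7.2363e+01  5.9700e+01 -6.9000e-02]
```

```bash
cat > line.py <<'E'
import sys
from w import *
from plant import *
im=cv2.imread(f"pics/w{sys.argv[1]}.png");o=get_obs();c=cam(get_calibration("wrist"),o);red,yel,_=masks(im);ct=np.array([472.7,-183.2])
A=near(red,c,ct,122,80);A=A[np.hypot(*(A-ct).T)>39]
vx,vy,x0,y0=cv2.fitLine(A.astype(np.float32),cv2.DIST_L2,0,.01,.01).ravel();d=np.array([vx,vy])*np.sign(vx);n=np.array([-d[1],d[0]])
ang=np.arctan2(d[1],d[0])
for z in (122,128,134):
    Y=near(yel,c,ct,z,110);r=np.hypot(*(Y-ct).T)
    print("arrow dir",ang,"axis off line",(ct-[x0,y0])@n,"clip off line ccw mm",(Y.mean(0)-[x0,y0])@n,"inner part",(Y[r<r.min()+8].mean(0)-[x0,y0])@n)
x=im[40:300,190:450];cv2.imwrite(f"pics/c{sys.argv[1]}.png",cv2.resize(x,None,fx=2.2,fy=2.2,interpolation=cv2.INTER_CUBIC))
E
python3 line.py 4
```

```text
arrow dir -0.07800994 axis off line -1.486052286408438 clip off line ccw mm 1.3887079436496117 inner part 1.2178105676095554
arrow dir -0.07800994 axis off line -1.486052286408438 clip off line ccw mm 1.5632754304566914 inner part 1.3527852408605099
arrow dir -0.07800994 axis off line -1.486052286408438 clip off line ccw mm 1.7378429172629206 inner part 1.5510168222305534
```

View pics/c4.png

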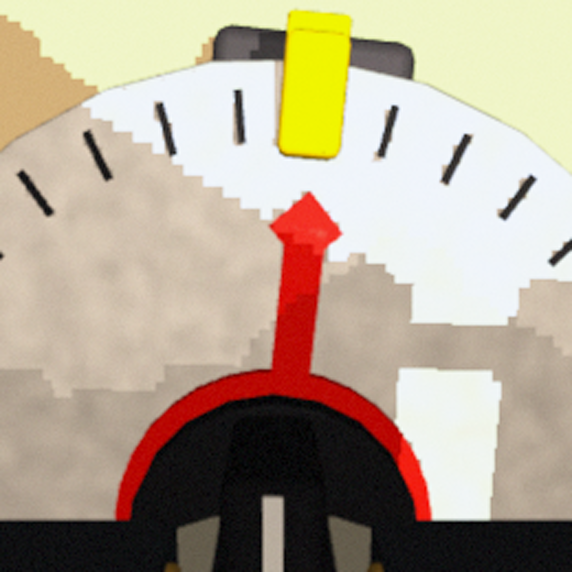

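Close crop: tip at (309,193), clip inner end centred at (309,157), axis at column 274. About 0.013 rad is left, so one small nudge anticlockwise, then release.

Request:
{"method": "arm_command", "body": {
  "gripper": [10,10,10,10,10],
  "dp": [
    [0,0,0],
    [0,0,0],
    [0,0,0],
    [0,0,0],
    [0,0,0]
  ],
  "twist": [-0.15,0,0,0,0]
}}

```text
time: 9.88
tool_pos: [472.0, -181.6, 146.9]
tcp_rot: [-3.14, 0.001, 0.037]
contact_force: [-2.8, 4.8, 4.8]
grip_width: 15.8
finger_force: 30.0
```

```bash
python3 look.py 5|head -4; python3 line.py 5
```

```text
[ 471.99604863 -181.57788644  146.85169518] 0.036590804927861376 [-2.78059205  4.8348992   4.75387283] [ 0.75277637  0.70282074 -0.07040371]
[ 1.0360e+03  6.8422e+01 -1.9000e-02 -3.1000e-02  1.8760e+03  8.8570e+01
  7.5295e+01 -3.3000e-02  1.8760e+03  8.7594e+01  7.4891e+01 -3.0000e-02]
[ 1.0870e+03  6.9812e+01 -5.3000e-02 -5.9000e-02  1.8760e+03  8.9957e+01
arrow dir -0.0631936 axis off line -1.3576037519481254 clip off line ccw mm 0.17125062797244436 inner part 0.15658920383909056
arrow dir -0.0631936 axis off line -1.3576037519481254 clip off line ccw mm 0.38619381759741184 inner part 0.34394820280814953
arrow dir -0.0631936 axis off line -1.3576037519481254 clip off line ccw mm 0.6011370072223591 inner part 0.5710134235456121
```

Request:
{"method": "arm_command", "body": {
  "gripper": [30,50,60,60,60],
  "dp": [
    [0,0,0],
    [0,0,0],
    [0,0,0],
    [0,0,0],
    [0,0,0]
  ],
  "twist": [0,0,0,0,0]
}}

```text
time: 10.6
tool_pos: [472.6, -182.4, 146.7]
tcp_rot: [-3.142, -0.0, 0.037]
contact_force: [-1.0, -0.3, -0.9]
grip_width: 58.8
finger_force: 0.0
```

Request:
{"method": "arm_command", "body": {
  "gripper": [60,60,60,60,60],
  "dp": [
    [0,0,-0.4],
    [0,0,-0.8],
    [0,0,-0.8],
    [0,0,-0.8],
    [0,0,-0.6]
  ],
  "twist": [0,0,0,0,0]
}}

```text
time: 11.22
tool_pos: [472.8, -182.5, 233.4]
tcp_rot: [3.141, -0.002, 0.037]
contact_force: [0.2, -0.2, 0.2]
grip_width: 59.9
finger_force: 0.0
```

```bash
python3 look.py 6|head -5; python3 line.py 6; python3 -c "
import cv2
x=cv2.imread('pics/w6.png')[70:330,170:460];cv2.imwrite('pics/c6.png',cv2.resize(x,None,fx=2.2,fy=2.2,interpolation=cv2.INTER_CUBIC))"
```

```text
[ 472.79395383 -182.4569091   233.41215617] 0.036867216660347646 [ 0.22663361 -0.17556367  0.23140256] [-0.07948313  0.17478727  0.01283683]
[ 4.7200e+02  6.8343e+01 -2.0000e-02 -3.3000e-02  8.1200e+02  8.8689e+01
  7.5599e+01 -3.2000e-02  8.1200e+02  8.8036e+01  7.5342e+01 -3.0000e-02]
[ 4.9800e+02  6.9736e+01 -5.4000e-02 -6.1000e-02  8.1200e+02  9.0074e+01
  7.6926e+01 -5.4000e-02  8.1200e+02  8.9417e+01  7.6666e+01 -5.2000e-02]
arrow dir -0.06371762 axis off line -0.9156974165205505 clip off line ccw mm 0.27588259168474094 inner part 0.2783314311629269
arrow dir -0.06371762 axis off line -0.9156974165205505 clip off line ccw mm 0.4153292377190056 inner part 0.3730201590561312
arrow dir -0.06371762 axis off line -0.9156974165205505 clip off line ccw mm 0.5547758837536957 inner part 0.48838635564359417
```

View pics/c6.png

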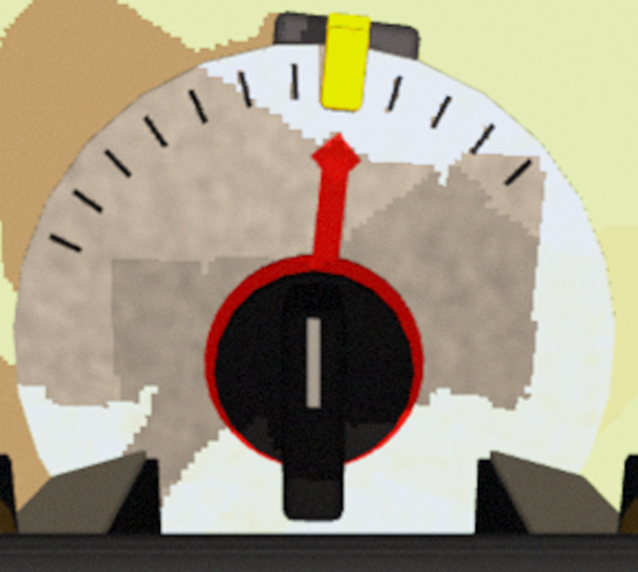

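The wrist view after release shows the tip at (337,133), in line with the clip at (344,100). The bar is about 0.1 rad anticlockwise of the arrow, so the slack is taken up that way, and the gripper is clear.

```bash
python3 -c "
from plant import *
print(close_job())"
```

```text
the job is handed in; nothing more can be done
None
```

The blue mill's arrow is set to the yellow clip, to within about 0.01 rad by the camera; I took it about 19.5° past clockwise, brought it back anticlockwise with the slack taken up that way, released the knob, left the green mill untouched, and handed the job in at about 11 s.

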